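# Line up battery cells by height on the test strip

### The job

Stand the four blue battery cells upright on the test strip in order of height, one in the middle of each black pad and square to it: the tallest on the pad next to the round brass post, then each shorter one in turn, the shortest at the far end. Set them down gently without tipping any over, and leave the roll of tape where it is.

Things in the scene. Friction and masses are not known exactly. Their poses are not given: they have to be found in the camera images.
- cell_a: Loose blue-wrapped prismatic battery cell with a white top, the third tallest: 64 mm high over its two small terminal studs (the blue body ends 61 mm up), 30 mm thick along its own x, 46 mm wide along its own y, standing upright; about 0.18 kg, +/-30%. Origin at the centre of its underside, z up. Its two ends count as the same either way round. Grip it across the 30 mm thickness.
- cell_b: Loose blue-wrapped prismatic battery cell with a white top, the tallest: 96 mm high over its two small terminal studs (the blue body ends 93 mm up), 30 mm thick along its own x, 46 mm wide along its own y, standing upright; about 0.26 kg, +/-30%. Origin at the centre of its underside, z up. Its two ends count as the same either way round. Grip it across the 30 mm thickness.
- cell_c: Loose blue-wrapped prismatic battery cell with a white top, the shortest: 48 mm high over its two small terminal studs (the blue body ends 45 mm up), 30 mm thick along its own x, 46 mm wide along its own y, standing upright; about 0.13 kg, +/-30%. Origin at the centre of its underside, z up. Its two ends count as the same either way round. Grip it across the 30 mm thickness.
- cell_d: Loose blue-wrapped prismatic battery cell with a white top, the second tallest: 80 mm high over its two small terminal studs (the blue body ends 77 mm up), 30 mm thick along its own x, 46 mm wide along its own y, standing upright; about 0.22 kg, +/-30%. Origin at the centre of its underside, z up. Its two ends count as the same either way round. Grip it across the 30 mm thickness.
- pad_1: Fixed black rubber pad, one end of a straight row of four identical pads 78 mm apart on an aluminium test strip (100 x 440 mm, 10 mm thick). The pad is 48 mm along its own x (across the row) and 62 mm along its own y (along the row; +y runs from pad_1 to pad_4), 4 mm thick. Origin at the centre of its underside, on the strip's top; a cell stands 4 mm above the origin (14 mm above the table).
- pad_2: Fixed black rubber pad, second in a straight row of four identical pads 78 mm apart on an aluminium test strip (100 x 440 mm, 10 mm thick). The pad is 48 mm along its own x (across the row) and 62 mm along its own y (along the row; +y runs from pad_1 to pad_4), 4 mm thick. Origin at the centre of its underside, on the strip's top; a cell stands 4 mm above the origin (14 mm above the table).
- pad_3: Fixed black rubber pad, third in a straight row of four identical pads 78 mm apart on an aluminium test strip (100 x 440 mm, 10 mm thick). The pad is 48 mm along its own x (across the row) and 62 mm along its own y (along the row; +y runs from pad_1 to pad_4), 4 mm thick. Origin at the centre of its underside, on the strip's top; a cell stands 4 mm above the origin (14 mm above the table).
- pad_4: Fixed black rubber pad, the other end of a straight row of four identical pads 78 mm apart on an aluminium test strip (100 x 440 mm, 10 mm thick). The pad is 48 mm along its own x (across the row) and 62 mm along its own y (along the row; +y runs from pad_1 to pad_4), 4 mm thick. Origin at the centre of its underside, on the strip's top; a cell stands 4 mm above the origin (14 mm above the table).
- post: Fixed round brass terminal post, 18 mm across and 35 mm high in all, on a steel washer 32 mm across, on the strip at one end of the row of pads, 75 mm beyond the centre of the end pad; it may be at either end (at the other end is a flat black block, 40 x 24 mm, 12 mm high). Origin at the centre of its underside.
- tape: Loose roll of pale adhesive tape lying flat among the cells, 68 mm across, 24 mm high, open core 50 mm across. Not part of the job. Origin at the centre of its underside.
Mind the look-alikes: they are no part of the job. What is shaped like the cell_d but pink is not meant. What is shaped like the cell_b but brown is not meant.

How it is judged:
By the outcome, as a careful person would: the job done as asked, in the order asked, and still so for the second after the job is handed in, with the robot touching nothing.
It also fails if it takes over 104 s, if anything falls off the work surface, if the arm or the gripper's body presses on something with over 40 N, if the wrist force passes 120 N, or if a joint passes its speed limit or range.

### The arm

A 6-joint arm with a two-finger parallel gripper is mounted at the origin on the work surface. World frame = base frame: x ahead of the robot, y to its left, z up, the work surface at z = 0. Lengths are in m, angles in degrees, forces in N, time in s.
With the tool pointing down it reaches from about 0.35 to 0.95 m from the base axis. Payload 17.4 kg.
Tool frame: the origin (TCP) lies midway between the tips of the shut fingers; the grasp point (between the pads) lies 19 mm behind it; z points along the fingers, y is the line along which they close (so a half turn about z gives the same grasp; the last joint's range is limited). The gripper opens to 93 mm and grips with 3 to 60 N. Pads are 15 mm wide; open, the fingers measure 128 mm over their backs; the gripper's body (75 mm by 188 mm) begins 65 mm behind the grasp point.
Start: joints at [70.141, 6.646, 82.598, -0, 90.757, -2.166], TCP at [0.205, 0.643, 0.219] pointing down, gripper open.
Joint ranges: [-162.19, 162.19], [-47.58, 125.68], [4.15, 143.07], [-65.23, 245.23], [0.69, 171.88], [-170.13, 170.13]. Speed limits (degrees/s): [108.29, 108.29, 127.2, 180, 180, 180].

### API

Orientations are given as a 3x3 rotation matrix whose columns are the frame's x, y, z axes.
In Python, from workcell import bot gives the robot as it stands.
- The arm moves only by the shell command python3 -m creep 'ROWS' [FORCE]. ROWS is JSON, a list of rows, each a list of 7 numbers: the turn, a rotation vector about the world's x, y, z in units of 0.15 rad (1.0 is 0.15 rad), then the shift along the world's x, y, z in units of 20 mm (1.0 is 20 mm), then the finger opening in mm, from 0 to 93. A call has 1 to 5 rows; each row shifts and turns the commanded pose from where the row before left it; what a row does not reach is not made up. A row lasts 1/8 s, in which the tool goes at most 62.5 mm and 10.7 degrees, less where a joint would pass 70% of its speed; a pose out of reach is approached as far as the arm can. A call with a number of a shift or a turn outside -1 to 1 is refused whole. A call with a gripper value outside its range is refused whole. The fingers move at their own pace and stop on an object; FORCE is the grip in N (left out, the last holds). Time passes only in rows, so rows that do not move let the fingers close. It gives the time, the measured TCP pose, the force, the opening and the grip force at its end, in the units of the state.
- bot.get_state(): the state, without advancing time (a new reading comes with each control period).
- bot.grab_frame(name): name is "scene" or "top" or "wrist"; returns the picture (384x512x3 uint8, blue, green, red); there is no depth.
- bot.calibration(name): a dict with "fx", "fy", "cx", "cy" (pixels), "rvec" (rotation vector, rad) and "tvec" (3), from world to camera coordinates, as OpenCV has them; the wrist camera has in their place "hand_eye" (4x4, takes a point from camera to tool coordinates, whose origin is the TCP and whose axes are the flange's). Camera axes: x right, y down, z forward; pixel columns grow to the right and rows downward; lengths in m; the calibration is good to about 2 mm. A picture is of the moment at which its call begins: read the wrist's pose just before it. calibration takes no time and is no camera call.
- bot.finish_job(): hands the job in; it is judged then, once.
The state is a dict: "clock": time; "joint_pos": joint angles; "joint_velocities": joint speeds; "effort": joint torques, N m; "tcp_pos": TCP position; "tcp_rot": TCP orientation; "ft_force": force on the tool from outside, world axes, zero at the start; "ft_torque": the same for the moment, N m; "opening": finger opening in m; "grasp_force": force on a finger pad.
Only numpy, scipy, OpenCV 4.12 (cv2) and the standard library are available. Lean on these libraries where they do the work, as an engineer would, in place of code of your own. Each camera call takes 0.05 s, during which the arm holds its last target. There are 200 camera calls.

## Working session

There is one attempt and no reset: what is moved stays moved. The work goes in short steps, Python scripts to look and compute and a shell command to move; the robot and the scene stay as the last step left them, time stands still between calls to the robot, and variables do not carry over. Pictures are saved under pics/ and viewed, at most 14 in all, crops included, and the job is handed in when it is done.

```bash
mkdir -p pics
python3 - <<'E'
from workcell import bot
import cv2
for n in("scene","top"):
    cv2.imwrite(f"pics/{n}0.png",cv2.resize(bot.grab_frame(n),(800,600),interpolation=cv2.INTER_CUBIC))
    print(bot.calibration(n))
print(bot.calibration("wrist"));s=bot.get_state();print(s)
E
```

```text
{'fx': 452.1488984628266, 'fy': 452.1488984628266, 'cx': 257.0548283898746, 'cy': 195.91021965191797, 'rvec': array([ 1.53948938,  2.05948332, -0.81052489]), 'tvec': array([ 0.13035133, -0.35567651,  1.34212454])}
{'fx': 375.90172229295575, 'fy': 375.90172229295575, 'cx': 256.39023510985623, 'cy': 187.13851336643523, 'rvec': array([ 2.14160941, -2.13684426,  0.21371106]), 'tvec': array([0.02781152, 0.51673869, 0.96807507])}
{'fx': 318.03504450195516, 'fy': 318.03504450195516, 'cx': 255.52863332611884, 'cy': 198.77931674060494, 'hand_eye': array([[ 9.09091493e-04, -9.65255678e-01, -2.61305662e-01,
         7.31248883e-02],
       [ 9.99999330e-01,  1.06491759e-03, -4.54742801e-04,
        -3.49571551e-04],
       [ 7.17212068e-04, -2.61305074e-01,  9.65255999e-01,
        -1.65503321e-01],
       [ 0.00000000e+00,  0.00000000e+00,  0.00000000e+00,
         1.00000000e+00]])}
{'clock': 0.1, 'joint_pos': array([ 7.01417640e+01,  6.67055482e+00,  8.26308034e+01,  2.63792812e-03,
        9.07564923e+01, -2.16404783e+00]), 'joint_velocities': array([ 0.01357711, -0.05928499, -0.05589406,  0.07501845,  0.04086053,
       -0.04544989]), 'effort': array([ 6.67415316e-04, -7.22890949e+01, -6.23871017e+01,  7.81368767e-02,
        2.25783081e-02, -3.96729433e-05]), 'tcp_pos': array([0.20507255, 0.642908  , 0.21800076]), 'tcp_rot': array([[-9.52692478e-01,  3.03935674e-01, -3.86282079e-04],
       [ 3.03935908e-01,  9.52692023e-01, -9.34004184e-04],
       [ 8.41306647e-05, -1.00722375e-03, -9.99999489e-01]]), 'ft_force': array([ 1.21225655, -0.13000359,  0.72381483]), 'ft_torque': array([-0.01927532,  0.04213621, -0.02574122]), 'grasp_force': 0.0, 'opening': 0.09322651042762524}
```

View pics/scene0.png

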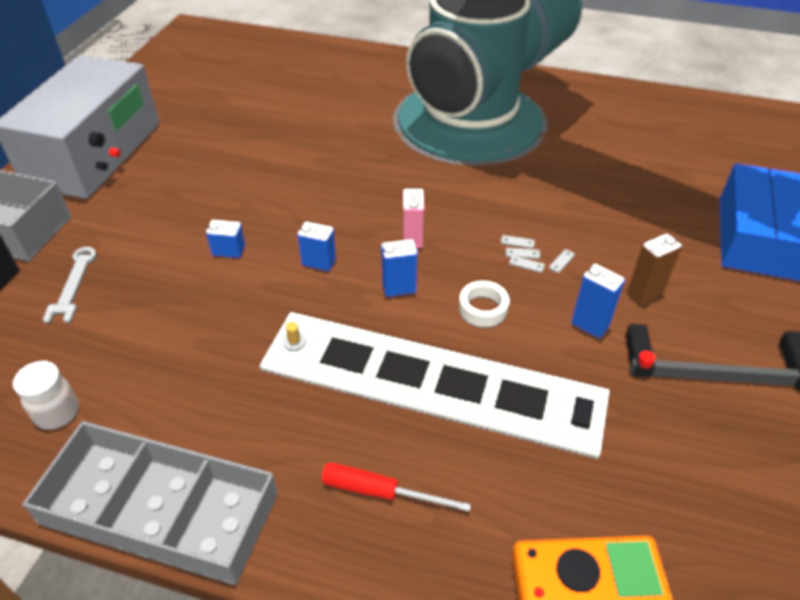

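View pics/top0.png

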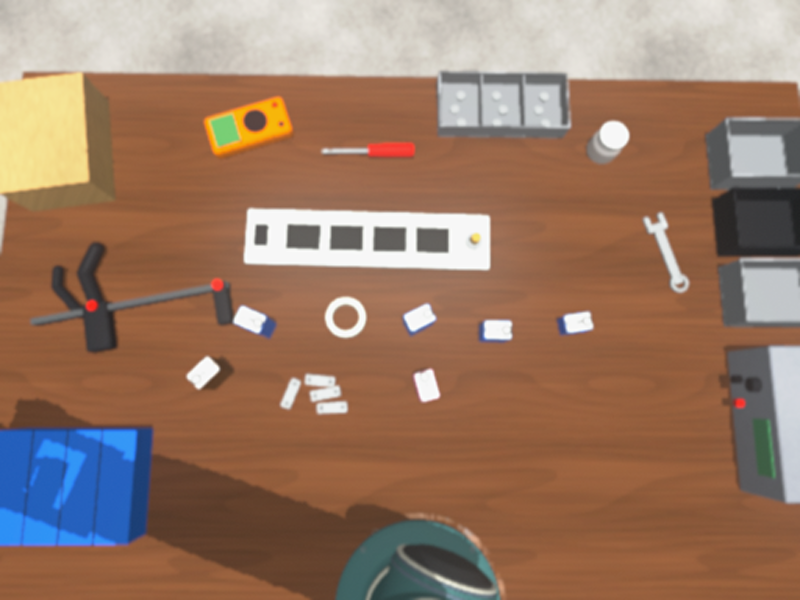

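Scene seen: the strip spans roughly (245–490, 208–270) in the enlarged top view, with the brass post at its right end (475,239). Blue cells in the top view: b (253,321), d (420,319), a (496,330), c (577,322). The tape is at (345,317), and the pink and brown look-alikes are at (427,385) and (204,372).

```bash
cat > h.py <<'E'
from workcell import bot
import cv2,numpy as np
def cam(n,s=None):
    c=bot.calibration(n);K=np.array([[c['fx'],0,c['cx']],[0,c['fy'],c['cy']],[0,0,1]])
    if n=='wrist':
        s=s or bot.get_state();T=np.eye(4);T[:3,:3]=s['tcp_rot'];T[:3,3]=s['tcp_pos'];T=T@c['hand_eye']
        return K,T[:3,:3],T[:3,3]
    R=cv2.Rodrigues(c['rvec'])[0];return K,R.T,-R.T@c['tvec']
def w(C,uv,z):
    K,R,t=C;d=(R@np.linalg.inv(K)@np.c_[np.atleast_2d(uv),np.ones(len(np.atleast_2d(uv)))].T).T
    return t+d*((z-t[2])/d[:,2])[:,None]
def shot(name,f):
    s=bot.get_state();im=bot.grab_frame(name);cv2.imwrite(f,im);np.savez(f+'.npz',p=s['tcp_pos'],r=s['tcp_rot']);return im,cam(name,s)
def load(f):
    d=np.load(f+'.npz');return cv2.imread(f),cam('wrist',dict(tcp_pos=d['p'],tcp_rot=d['r']))
E
python3 - <<'E'
from h import *
C=cam('top')
k=1.5625
for n,u,z in [('b',(253,319),.096),('d',(420,318),.08),('a',(496,329),.064),('c',(577,321),.048),('tape',(345,317),.024),('post',(475,239),.04),('p1',(433,240),.014),('p4',(303,236),.014),('clampball',(217,285),.05),('brown',(204,372),.096)]:
    print(n,w(C,np.array(u)/k,z)[0].round(3))
print(C[2])
E
```

```text
b [0.463 0.269 0.096]
d [ 0.468 -0.002  0.08 ]
a [ 0.452 -0.131  0.064]
c [ 0.468 -0.274  0.048]
tape [0.476 0.126 0.024]
post [ 0.614 -0.103  0.04 ]
p1 [ 0.619 -0.03   0.014]
p4 [0.625 0.204 0.014]
clampball [0.527 0.343 0.05 ]
brown [0.378 0.342 0.096]
[0.33862804 0.05163992 1.04289313]
```

```bash
python3 -m creep '[[0,0,-0.336,0.67,-0.886,0.18,93],[0,0,-0.336,0.67,-0.886,0.18,93],[0,0,-0.336,0.67,-0.886,0.18,93],[0,0,-0.336,0.67,-0.886,0.18,93],[0,0,-0.336,0.67,-0.886,0.18,93]]'
python3 -m creep '[[0,0,-0.336,0.67,-0.886,0.18,93],[0,0,-0.336,0.67,-0.886,0.18,93],[0,0,-0.336,0.67,-0.886,0.18,93],[0,0,-0.336,0.67,-0.886,0.18,93],[0,0,-0.336,0.67,-0.886,0.18,93]]'
python3 -m creep '[[0,0,-0.336,0.67,-0.886,0.18,93],[0,0,-0.336,0.67,-0.886,0.18,93],[0,0,-0.336,0.67,-0.886,0.18,93],[0,0,-0.336,0.67,-0.886,0.18,93],[0,0,-0.336,0.67,-0.886,0.18,93]]'
python3 -m creep '[[0,0,-0.336,0.67,-0.886,0.18,93],[0,0,-0.336,0.67,-0.886,0.18,93],[0,0,-0.336,0.67,-0.886,0.18,93],[0,0,-0.336,0.67,-0.886,0.18,93],[0,0,-0.336,0.67,-0.886,0.18,93]]'
python3 -m creep '[[0,0,-0.336,0.67,-0.886,0.18,93],[0,0,-0.336,0.67,-0.886,0.18,93],[0,0,-0.336,0.67,-0.886,0.18,93],[0,0,-0.336,0.67,-0.886,0.18,93],[0,0,-0.336,0.67,-0.886,0.18,93]]'
python3 -m creep '[[0,0,0,0,0,0,93],[0,0,0,0,0,0,93]]'
python3 -c "
from h import *
im,C=shot('wrist','pics/w1.png');cv2.imwrite('pics/w1b.png',cv2.resize(im,(800,600),interpolation=cv2.INTER_CUBIC));print(bot.get_state()['tcp_rot'])"
```

```text
clock: 0.72
tcp_pos: [0.2732, 0.5531, 0.2371]
tcp_rot: [[-0.845, 0.535, 0.0], [0.535, 0.845, 0.0], [0.0, 0.0, -1.0]]
ft_force: [1.7, -0.5, 0.6]
opening: 0.093
grasp_force: 0.0
clock: 1.35
tcp_pos: [0.34, 0.4647, 0.2549]
tcp_rot: [[-0.685, 0.729, -0.0], [0.729, 0.685, -0.0], [0.0, -0.0, -1.0]]
ft_force: [0.3, 0.0, 0.6]
opening: 0.0931
grasp_force: 0.0
clock: 1.98
tcp_pos: [0.4069, 0.376, 0.2729]
tcp_rot: [[-0.482, 0.876, 0.0], [0.876, 0.482, 0.0], [0.0, 0.0, -1.0]]
ft_force: [-0.1, 0.7, -1.2]
opening: 0.0932
grasp_force: 0.0
clock: 2.6
tcp_pos: [0.4737, 0.2874, 0.2909]
tcp_rot: [[-0.248, 0.969, 0.0], [0.969, 0.248, 0.0], [0.0, 0.0, -1.0]]
ft_force: [-0.1, 0.1, -0.1]
opening: 0.0928
grasp_force: 0.0
clock: 3.22
tcp_pos: [0.5407, 0.1987, 0.3089]
tcp_rot: [[0.001, 1.0, -0.0], [1.0, -0.001, 0.0], [0.0, -0.0, -1.0]]
ft_force: [0.2, -0.8, 0.1]
opening: 0.0929
grasp_force: 0.0
clock: 3.48
tcp_pos: [0.54, 0.2001, 0.3085]
tcp_rot: [[-0.002, 1.0, -0.0], [1.0, 0.002, 0.0], [0.0, -0.0, -1.0]]
ft_force: [-0.0, 0.3, 0.1]
opening: 0.0931
grasp_force: 0.0
[[-2.51996038e-03  9.99996799e-01 -2.29194935e-04]
 [ 9.99996821e-01  2.51998059e-03  8.79062455e-05]
 [ 8.84835309e-05 -2.28972686e-04 -9.99999970e-01]]
```

View pics/w1b.png

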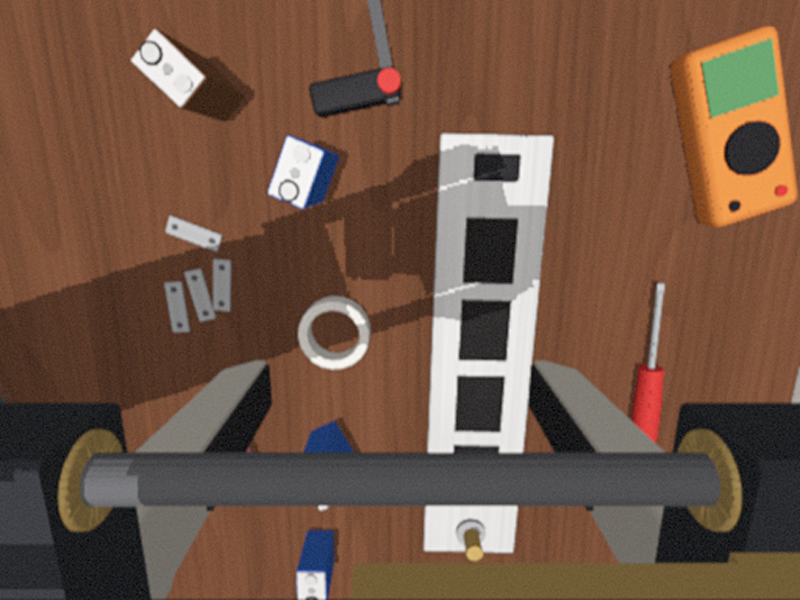

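The wrist view shows b's white top at (303,172), the clamp jaw beside it at (355,92), pads 4/3/2 at (490,250), (484,330) and (480,403), the post at (470,530) and the tape at (335,332).

```bash
cat >> h.py <<'E'
def rect(C,m,box,z,scale=1.5625,view=True):
    x0,y0,x1,y1=[int(v/scale) for v in box];k=np.zeros_like(m);k[y0:y1,x0:x1]=m[y0:y1,x0:x1]
    cs,_=cv2.findContours(k,cv2.RETR_EXTERNAL,cv2.CHAIN_APPROX_NONE);c=max(cs,key=cv2.contourArea)
    P=w(C,c[:,0,:]+0.0,z)[:,:2]
    (cx,cy),(a,b),th=cv2.minAreaRect((P*1000).astype(np.float32))
    if a>b:a,b,th=b,a,th-90   # th = direction of short side
    th=(th+90)%180-90
    return np.round([cx,cy,a,b,th],1)
E
python3 - <<'E'
from h import *
im,C=load('pics/w1.png')
hsv=cv2.cvtColor(im,cv2.COLOR_BGR2HSV);V,S=hsv[...,2],hsv[...,1]
blk=((V<70)&(im.max(2).astype(int)-im.min(2)<25)).astype(np.uint8)*255
wh=((V>165)&(S<60)).astype(np.uint8)*255
for b in [(455,205,530,295),(450,292,520,367),(448,368,512,440),]:print('pad',rect(C,blk,b,.014))
print('block',rect(C,blk,(465,145,525,190),.022))
for z in(.093,.096):print('b',rect(C,wh,(258,128,350,215),z))
wb=((V>165)&(S<60)|((hsv[...,0]>100)&(hsv[...,0]<130)&(S>120))).astype(np.uint8)*255
print('post top',w(C,np.array((474.5,553))/1.5625,.035+.010), 'washer',w(C,np.array((470,532))/1.5625,.012))
print('strip corners',w(C,np.array([(441,134),(553,136),(514,553),(424,552)])/1.5625,.010).round(4))
print('jaw',w(C,np.array([(310,85),(315,115),(398,102)])/1.5625,.03).round(3))
E
```

```text
pad [6.227e+02 2.055e+02 4.630e+01 5.820e+01 2.000e-01]
pad [621.  128.4  44.8  58.7  -1. ]
pad [619.5  50.3  44.7  57.9  -1.1]
block [623.3 279.6  21.   37.6 -89.8]
b [461.3 274.4  28.7  45.  -22.8]
b [461.9 274.4  28.5  44.6 -22.8]
post top [[ 0.61748656 -0.10300291  0.045     ]] washer [[ 0.61739712 -0.10440333  0.012     ]]
strip corners [[ 0.5755  0.3079  0.01  ]
 [ 0.6744  0.3065  0.01  ]
 [ 0.6679 -0.1335  0.01  ]
 [ 0.5675 -0.1325  0.01  ]]
jaw [[0.465 0.344 0.03 ]
 [0.468 0.321 0.03 ]
 [0.538 0.331 0.03 ]]
```

```bash
python3 -m creep '[[0,0,-0.267,-0.392,0.372,-0.7,93],[0,0,-0.267,-0.392,0.372,-0.7,93],[0,0,-0.267,-0.392,0.372,-0.7,93],[0,0,-0.267,-0.392,0.372,-0.7,93],[0,0,-0.267,-0.392,0.372,-0.7,93]]' >/dev/null
python3 -m creep '[[0,0,-0.267,-0.392,0.372,-0.7,93],[0,0,-0.267,-0.392,0.372,-0.7,93],[0,0,-0.267,-0.392,0.372,-0.7,93],[0,0,-0.267,-0.392,0.372,-0.7,93],[0,0,-0.267,-0.392,0.372,-0.7,93]]'
python3 -m creep '[[0,0,0,0,0,-0.8,93],[0,0,0,0,0,-0.8,93],[0,0,0,0,0,-0.8,93],[0,0,0,0,0,-0.8,93]]'
python3 -m creep '[[0,0,0,0,0,-0.8,93],[0,0,0,0,0,-0.8,93],[0,0,0,0,0,-0.8,93],[0,0,0,0,0,-0.8,93],[0,0,0,0,0,0,93]]'
python3 -c "
from h import *
im,C=shot('wrist','pics/w2.png');cv2.imwrite('pics/w2b.png',im)"
```

```text
clock: 4.78
tcp_pos: [0.461, 0.2752, 0.1682]
tcp_rot: [[0.388, 0.922, -0.0], [0.922, -0.388, 0.0], [0.0, -0.0, -1.0]]
ft_force: [-0.3, -0.4, -0.7]
opening: 0.0929
grasp_force: 0.0
clock: 5.28
tcp_pos: [0.4619, 0.2743, 0.1036]
tcp_rot: [[0.388, 0.922, -0.0], [0.922, -0.388, -0.0], [-0.0, -0.0, -1.0]]
ft_force: [0.1, 0.5, -0.2]
opening: 0.0934
grasp_force: 0.0
clock: 5.9
tcp_pos: [0.4612, 0.2742, 0.0392]
tcp_rot: [[0.388, 0.922, -0.002], [0.922, -0.388, -0.001], [-0.002, -0.001, -1.0]]
ft_force: [0.7, 0.2, 0.1]
opening: 0.093
grasp_force: 0.0
```

View pics/w2b.png

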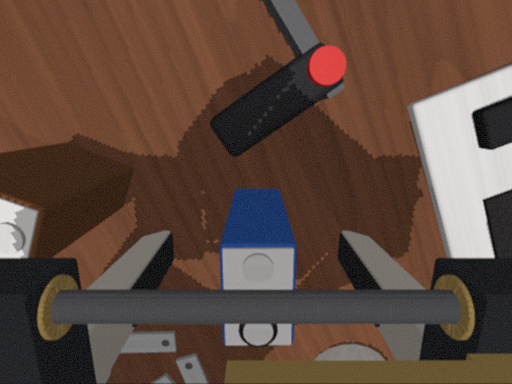

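The cell is centred between the fingers (column 258) and square to them; closing.

```bash
python3 -m creep '[[0,0,0,0,0,0,60],[0,0,0,0,0,0,20],[0,0,0,0,0,0,20],[0,0,0,0,0,0,20],[0,0,0,0,0,0,20]]' 25
python3 -m creep '[[0,0,0,0,0,0,20],[0,0,0,0,0,0.3,20],[0,0,0,0,0,0.9,20],[0,0,0,0,0,0.9,20],[0,0,0,0,0,0.9,20]]' 25
python3 -c "
from h import *
im,C=load('pics/w2.png')
P=w(C,[(258,247),(256,345)],.093)
t=np.load('pics/w2.png.npz');print(((P-t['p'])@t['r']).round(4))"
```

```text
clock: 6.58
tcp_pos: [0.4618, 0.2745, 0.0407]
tcp_rot: [[0.388, 0.922, 0.0], [0.922, -0.388, 0.0], [0.0, 0.0, -1.0]]
ft_force: [-0.4, -0.0, 0.3]
opening: 0.0475
grasp_force: 0.0
clock: 7.2
tcp_pos: [0.4619, 0.2746, 0.1025]
tcp_rot: [[0.388, 0.922, 0.001], [0.922, -0.388, 0.001], [0.001, 0.001, -1.0]]
ft_force: [-0.3, 0.8, -1.7]
opening: 0.0298
grasp_force: 25.0
[[ 0.0228  0.0004 -0.0539]
 [-0.0213 -0.0003 -0.0538]]
```

```bash
python3 -c "
from h import *
im,C=shot('wrist','pics/w3.png');cv2.imwrite('pics/w3b.png',im[150:384,130:390])"
```

```text
(no output)
```

View pics/w3b.png

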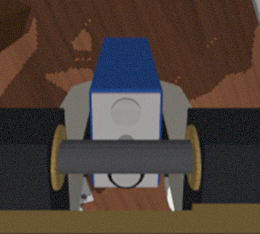

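```bash
python3 -m creep '[[0,0,0.127,0.39,-0.757,0.2,20],[0,0,0.127,0.39,-0.757,0.2,20],[0,0,0.127,0.39,-0.757,0.2,20],[0,0,0.127,0.39,-0.757,0.2,20],[0,0,0.127,0.39,-0.757,0.2,20]]' 25 >/dev/null
python3 -m creep '[[0,0,0.127,0.39,-0.757,0,20],[0,0,0.127,0.39,-0.757,0,20],[0,0,0.127,0.39,-0.757,0,20],[0,0,0.127,0.39,-0.757,0,20],[0,0,0.127,0.39,-0.757,0,20]]' 25 >/dev/null
python3 -m creep '[[0,0,0.127,0.39,-0.757,0,20],[0,0,0.127,0.39,-0.757,0,20],[0,0,0.127,0.39,-0.757,0,20],[0,0,0.127,0.39,-0.757,0,20],[0,0,0.127,0.39,-0.757,0,20]]' 25 >/dev/null
python3 -m creep '[[0,0,0.127,0.39,-0.757,0,20],[0,0,0.127,0.39,-0.757,0,20],[0,0,0.127,0.39,-0.757,0,20],[0,0,0.127,0.39,-0.757,0,20],[0,0,0.127,0.39,-0.757,0,20]]' 25
python3 -m creep '[[0,0,0,0,0,0,20],[0,0,0,0,0,0,20]]'
python3 -c "
from h import *
im,C=shot('wrist','pics/w4.png');cv2.imwrite('pics/w4b.png',cv2.resize(im,(800,600)));cv2.imwrite('pics/s4b.png',bot.grab_frame('scene')[180:310,140:440])"
```

```text
clock: 9.75
tcp_pos: [0.618, -0.0289, 0.121]
tcp_rot: [[0.017, 1.0, 0.0], [1.0, -0.017, -0.0], [-0.0, 0.0, -1.0]]
ft_force: [-0.6, -0.0, -3.2]
opening: 0.03
grasp_force: 25.0
clock: 10.0
tcp_pos: [0.6176, -0.028, 0.1207]
tcp_rot: [[0.018, 1.0, -0.0], [1.0, -0.018, 0.0], [0.0, -0.0, -1.0]]
ft_force: [0.2, 0.6, -1.9]
opening: 0.0302
grasp_force: 25.0
```

View pics/w4b.png

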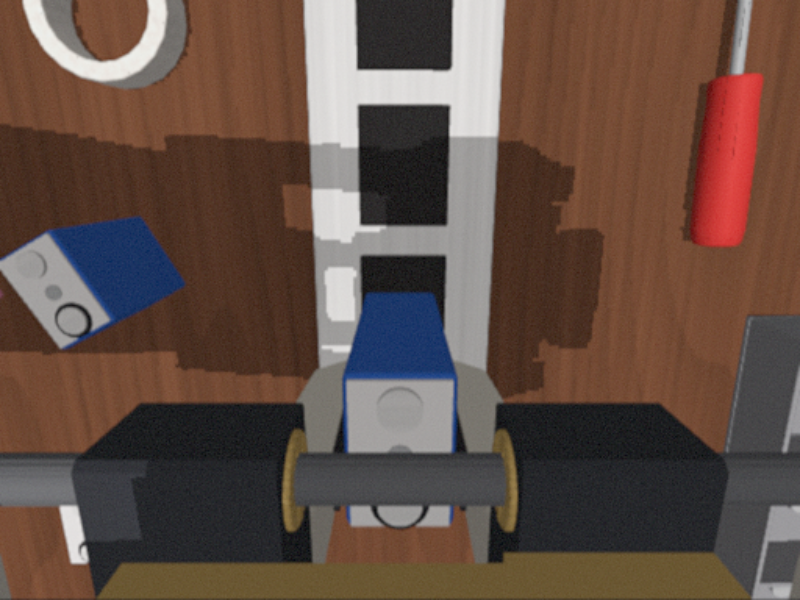

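Over pad 1, cell b hangs square to the strip. Pad 1's far edge is at row 255, pad 2 spans (360–448, 104–226), and cell d's top is at (55,290).

Run:
```python
from h import *
im,C=load('pics/w4.png')
V=im.max(2);blk=((V<75)&(V.astype(int)-im.min(2)<25)).astype(np.uint8)*255
print('pad2',rect(C,blk,(352,95,455,235),.014))
k=1.5625
print('pad2c',w(C,np.array([(360,104),(450,104),(447,226),(361,226)])/k,.014).round(4)[:,:2])
print('pad1 far edge',w(C,np.array([(361,256),(446,256)])/k,.014).round(4)[:,:2])
print('b bottom edge',[w(C,np.array([(367,293),(433,293)])/k,z).round(4)[:,:2] for z in(.070,.075)])
print('b top edges',[w(C,np.array([(345,379),(454,379),(348,526),(452,526)])/k,z).round(4)[:,:2] for z in(.163,.168)])
t=np.load('pics/w4.png.npz');print(t['p'])
```

```text
pad2 [620.   48.9  46.5  59.2  -1. ]
pad2c [[0.5985 0.0799]
 [0.6444 0.0791]
 [0.6434 0.0175]
 [0.5967 0.0183]]
pad1 far edge [[0.5961 0.0019]
 [0.643  0.0011]]
b bottom edge [array([[ 0.6027, -0.006 ],
       [ 0.6322, -0.0065]]), array([[ 0.6031, -0.0048],
       [ 0.6319, -0.0053]])]
b top edges [array([[ 0.6027, -0.0078],
       [ 0.6318, -0.0083],
       [ 0.6015, -0.0539],
       [ 0.6318, -0.0544]]), array([[ 0.6033, -0.0057],
       [ 0.6313, -0.0061],
       [ 0.6022, -0.0499],
       [ 0.6312, -0.0504]])]
[ 0.61755182 -0.02797318  0.12073595]
```

```bash
python3 -m creep '[[0,0,0,0.06,0,-0.5,20],[0,0,0,0,0,-0.6,20],[0,0,0,0,0,-0.6,20],[0,0,0,0,0,-0.5,20],[0,0,0,0,0,-0.25,20]]'
python3 -m creep '[[0,0,0,0,0,-0.1,20],[0,0,0,0,0,-0.08,20],[0,0,0,0,0,0,20]]'
python3 -m creep '[[0,0,0,0,0,-0.08,20],[0,0,0,0,0,0,20]]'
```

```text
clock: 10.72
tcp_pos: [0.6187, -0.0283, 0.0706]
tcp_rot: [[0.018, 1.0, -0.001], [1.0, -0.018, 0.0], [0.0, -0.001, -1.0]]
ft_force: [0.1, -0.9, -2.7]
opening: 0.0296
grasp_force: 25.0
clock: 11.1
tcp_pos: [0.6191, -0.0284, 0.0683]
tcp_rot: [[0.018, 1.0, 0.0], [1.0, -0.018, -0.0], [-0.0, 0.0, -1.0]]
ft_force: [0.5, -0.0, -1.9]
opening: 0.0298
grasp_force: 25.0
clock: 11.35
tcp_pos: [0.6189, -0.0283, 0.0664]
tcp_rot: [[0.018, 1.0, -0.0], [1.0, -0.018, 0.0], [0.0, -0.0, -1.0]]
ft_force: [-0.4, -0.1, -1.4]
opening: 0.0299
grasp_force: 25.0
```

```bash
python3 -m creep '[[0,0,0,0,0,-0.08,20],[0,0,0,0,0,0,20]]' | grep -E "pos|force"
python3 -m creep '[[0,0,0,0,0,-0.06,20],[0,0,0,0,0,0,20]]'| grep -E "pos|force"
python3 -m creep '[[0,0,0,0,0,-0.05,20],[0,0,0,0,0,0,20]]'| grep -E "pos|force"
```

```text
tcp_pos: [0.6189, -0.0283, 0.0647]
ft_force: [0.5, 0.1, -3.2]
grasp_force: 25.0
tcp_pos: [0.6189, -0.0283, 0.0635]
ft_force: [0.1, -0.5, -2.0]
grasp_force: 25.0
tcp_pos: [0.6189, -0.0283, 0.0626]
ft_force: [-1.1, -0.1, -2.3]
grasp_force: 25.0
```

```bash
python3 -m creep '[[0,0,0,0,0,-0.05,20],[0,0,0,0,0,0,20]]' | grep -E "pos|ft_force"
python3 -m creep '[[0,0,0,0,0,-0.04,20],[0,0,0,0,0,0,20]]'| grep -E "pos|ft_force"
python3 -m creep '[[0,0,0,0,0,-0.04,20],[0,0,0,0,0,0,20]]'| grep -E "pos|ft_force"
```

```text
tcp_pos: [0.6189, -0.0283, 0.0615]
ft_force: [-0.2, -0.6, -2.8]
tcp_pos: [0.6189, -0.0283, 0.0608]
ft_force: [0.4, 0.2, -1.9]
tcp_pos: [0.6189, -0.0283, 0.0599]
ft_force: [-0.9, -0.6, -2.4]
```

```bash
python3 -m creep '[[0,0,0,0,0,-0.04,20],[0,0,0,0,0,0,20]]' | grep -E "pos|ft_force"
python3 -m creep '[[0,0,0,0,0,-0.04,20],[0,0,0,0,0,0,20]]'| grep -E "pos|ft_force"
python3 -m creep '[[0,0,0,0,0,-0.04,20],[0,0,0,0,0,0,20]]'| grep -E "pos|ft_force"
```

```text
tcp_pos: [0.6189, -0.0283, 0.0591]
ft_force: [0.1, 0.6, -2.7]
tcp_pos: [0.619, -0.0283, 0.0585]
ft_force: [-0.2, -0.3, -1.2]
tcp_pos: [0.619, -0.0283, 0.0584]
ft_force: [-4.0, 0.1, 6.8]
```

```bash
python3 -m creep '[[0,0,0,0,0,0.02,31],[0,0,0,0,0,0,34],[0,0,0,0,0,0,45],[0,0,0,0,0,0,60],[0,0,0,0,0,0,80]]' 
python3 -m creep '[[0,0,0,0,0,0.5,80],[0,0,0,0,0,1,80],[0,0,0,0,0,1,80],[0,0,0,0,0,1,80],[0,0,0,0,0,1,80]]' 
python3 -m creep '[[0,0,0,-0.744,-0.575,0.94,80],[0,0,0,-0.744,-0.575,0.94,80],[0,0,0,-0.744,-0.575,0.94,80],[0,0,0,-0.744,-0.575,0.94,80]]' >/dev/null
python3 -m creep '[[0,0,0,-0.744,-0.575,0.94,93],[0,0,0,-0.744,-0.575,0.94,93],[0,0,0,-0.744,-0.575,0.94,93],[0,0,0,-0.744,-0.575,0.94,93],[0,0,0,0,0,0,93]]' 
python3 -m creep '[[0,0,0,0,0,0,93],[0,0,0,0,0,0,93]]' |head -3
python3 -c "
from h import *
im,C=shot('wrist','pics/w5.png');cv2.imwrite('pics/w5b.png',cv2.resize(im,(800,600)))"
```

```text
clock: 14.22
tcp_pos: [0.6189, -0.0283, 0.058]
tcp_rot: [[0.018, 1.0, -0.0], [1.0, -0.018, 0.0], [0.0, -0.0, -1.0]]
ft_force: [-0.4, -0.1, -0.7]
opening: 0.0591
grasp_force: 0.0
clock: 14.85
tcp_pos: [0.619, -0.0283, 0.1499]
tcp_rot: [[0.017, 1.0, 0.001], [1.0, -0.017, -0.0], [-0.0, 0.001, -1.0]]
ft_force: [0.6, -0.1, -1.3]
opening: 0.0795
grasp_force: 0.0
clock: 15.98
tcp_pos: [0.4995, -0.1213, 0.3005]
tcp_rot: [[0.019, 1.0, 0.003], [1.0, -0.019, -0.001], [-0.001, 0.003, -1.0]]
ft_force: [-0.0, -0.1, 0.1]
opening: 0.0931
grasp_force: 0.0
clock: 16.23
tcp_pos: [0.5, -0.12, 0.2975]
tcp_rot: [[0.017, 1.0, -0.001], [1.0, -0.017, 0.0], [0.0, -0.001, -1.0]]
```

View pics/w5b.png

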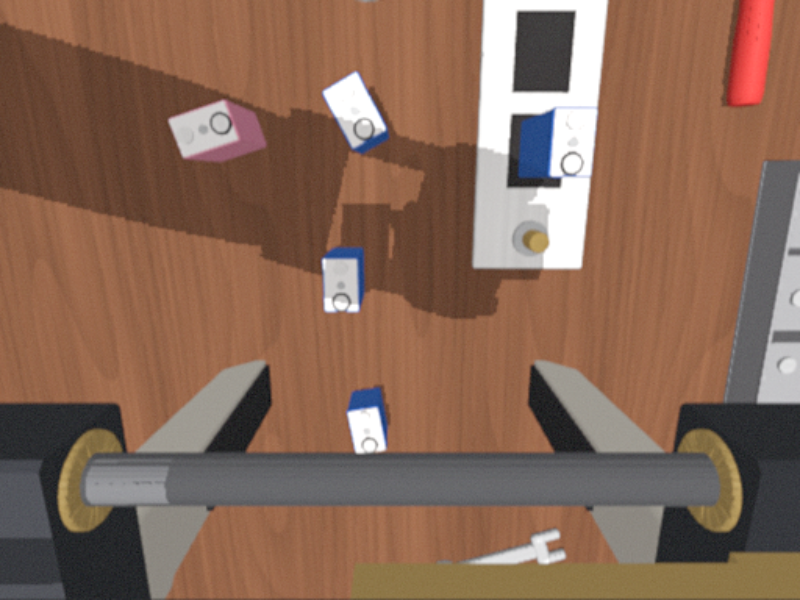

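Cell b stands on pad 1 at (573,142). The white tops of d (355,110), a (342,282) and c (368,428, bottom edge just at the bar) are all visible.

Run:
```python
from h import *
im,C=load('pics/w5.png')
V=im.max(2);D=V.astype(int)-im.min(2);S=cv2.cvtColor(im,cv2.COLOR_BGR2HSV)[...,1]
blk=((V<75)&(D<25)).astype(np.uint8)*255
wh=((V>130)&(S<60)).astype(np.uint8)*255
print('pad2',rect(C,blk,(510,5,580,98),.014))
print('d',rect(C,wh,(315,65,392,155),.077),'a',rect(C,wh,(310,238,375,318),.061),'c',rect(C,wh,(338,395,395,453),.045))
k=1.5625
print('b top corners',w(C,np.array([(555,107),(597,108),(592,178),(551,176)])/k,.107).round(4)[:,:2])
print('b bottom left',w(C,np.array([(521,125),(519,173)])/k,.014).round(4)[:,:2],'pad1 corners',w(C,np.array([(512,114),(507,187),(560,188)])/k,.014).round(4)[:,:2])
print('post',w(C,np.array([(538,241)])/k,.045).round(4)[:,:2])
print('c corners',w(C,np.array([(347,408),(382,404),(386,452),(355,454)])/k,.045).round(4)[:,:2])
```

```text
pad2 [619.   48.6  45.1  57.   -1. ]
d [467.   -1.1  30.1  45.3  26.9] a [ 449.7 -134.    30.1   45.3    0. ] c [ 465.2 -276.7   31.1   45.8    8.9]
b top corners [[ 0.6047 -0.0052]
 [ 0.6328 -0.0062]
 [ 0.6333 -0.0514]
 [ 0.6049 -0.0496]]
b bottom left [[ 0.604  -0.0078]
 [ 0.6041 -0.0472]] pad1 corners [[ 0.5959  0.001 ]
 [ 0.5941 -0.0588]
 [ 0.6406 -0.0604]]
post [[ 0.6155 -0.1025]]
c corners [[ 0.4485 -0.2534]
 [ 0.4808 -0.2499]
 [ 0.4833 -0.2994]
 [ 0.4539 -0.3011]]
```

```bash
python3 -m creep '[[0,0,0.325,-0.165,0.595,-0.69,93],[0,0,0.325,-0.165,0.595,-0.69,93],[0,0,0.325,-0.165,0.595,-0.69,93],[0,0,0.325,-0.165,0.595,-0.69,93],[0,0,0.325,-0.165,0.595,-0.69,93]]' >/dev/null
python3 -m creep '[[0,0,0.325,-0.165,0.595,-0.69,93],[0,0,0.325,-0.165,0.595,-0.69,93],[0,0,0.325,-0.165,0.595,-0.69,93],[0,0,0.325,-0.165,0.595,-0.69,93],[0,0,0.325,-0.165,0.595,-0.69,93]]' 
python3 -m creep '[[0,0,0,0,0,-0.8,93],[0,0,0,0,0,-0.8,93],[0,0,0,0,0,-0.8,93],[0,0,0,0,0,-0.8,93]]' >/dev/null
python3 -m creep '[[0,0,0,0,0,-0.8,93],[0,0,0,0,0,-0.8,93],[0,0,0,0,0,-0.8,93],[0,0,0,0,0,-0.8,60],[0,0,0,0,0,0,50]]'
python3 -c "
from h import *
im,C=shot('wrist','pics/w6.png');cv2.imwrite('pics/w6b.png',im[150:384,130:390])"
```

```text
clock: 17.52
tcp_pos: [0.4667, -0.0005, 0.1596]
tcp_rot: [[-0.456, 0.89, 0.0], [0.89, 0.456, 0.0], [0.0, 0.0, -1.0]]
ft_force: [-0.0, -0.4, 0.1]
opening: 0.0931
grasp_force: 0.0
clock: 18.65
tcp_pos: [0.4662, -0.0013, 0.031]
tcp_rot: [[-0.453, 0.892, -0.002], [0.892, 0.453, 0.0], [0.001, -0.002, -1.0]]
ft_force: [0.1, 0.3, 0.1]
opening: 0.0774
grasp_force: 0.0
```

View pics/w6b.png

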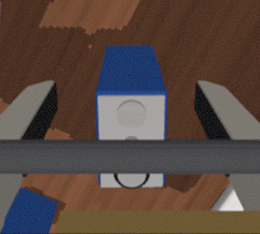

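Cell d is square and centred between the fingers; closing fully before lifting this time.

```bash
python3 -m creep '[[0,0,0,0,0,0,20],[0,0,0,0,0,0,20],[0,0,0,0,0,0,20],[0,0,0,0,0,0,20],[0,0,0,0,0,0,20]]' 25
python3 -m creep '[[0,0,0,0,0,0,20],[0,0,0,0,0,0,20]]' 25 | grep -E "pos|grasp|open"
python3 -m creep '[[0,0,0,0,0,0.5,20],[0,0,0,0,0,1,20],[0,0,0,0,0,1,20],[0,0,0,0,0,1,20]]' 25
python3 -c "
from h import *
im,C=load('pics/w6.png')
P=w(C,[(228,245),(295,245),(229,337),(293,337)],.077)
t=np.load('pics/w6.png.npz');print(((P-t['p'])@t['r']).round(4))"
```

```text
clock: 19.32
tcp_pos: [0.4671, -0.0013, 0.0327]
tcp_rot: [[-0.453, 0.892, 0.001], [0.892, 0.453, 0.0], [-0.0, 0.0, -1.0]]
ft_force: [1.5, -0.1, 2.8]
opening: 0.03
grasp_force: 25.0
tcp_pos: [0.4671, -0.0013, 0.0327]
opening: 0.0298
grasp_force: 25.0
clock: 20.08
tcp_pos: [0.4666, -0.0014, 0.1034]
tcp_rot: [[-0.453, 0.892, -0.001], [0.892, 0.453, -0.0], [0.0, -0.001, -1.0]]
ft_force: [-0.1, -0.6, -2.7]
opening: 0.0301
grasp_force: 25.0
[[ 0.0208 -0.0119 -0.0459]
 [ 0.0208  0.0153 -0.046 ]
 [-0.023  -0.0124 -0.046 ]
 [-0.0229  0.0158 -0.046 ]]
```

```bash
python3 -m creep '[[0,0,-0.325,0.762,0.257,0,20],[0,0,-0.325,0.762,0.257,0,20],[0,0,-0.325,0.762,0.257,0,20],[0,0,-0.325,0.762,0.257,0,20],[0,0,-0.325,0.762,0.257,0,20]]' >/dev/null
python3 -m creep '[[0,0,-0.325,0.762,0.257,0,20],[0,0,-0.325,0.762,0.257,0,20],[0,0,-0.325,0.762,0.257,0,20],[0,0,-0.325,0.762,0.257,0,20],[0,0,-0.325,0.762,0.257,0,20]]' >/dev/null
python3 -m creep '[[0,0,0,0,0,-0.5,20],[0,0,0,0,0,-0.6,20],[0,0,0,0,0,-0.6,20],[0,0,0,0,0,-0.5,20],[0,0,0,0,0,0,20]]'
python3 -c "
from h import *
im,C=shot('wrist','pics/w7.png');cv2.imwrite('pics/w7b.png',cv2.resize(im,(800,600)))"
```

```text
clock: 21.95
tcp_pos: [0.6187, 0.05, 0.0574]
tcp_rot: [[0.017, 1.0, -0.001], [1.0, -0.017, -0.0], [-0.0, -0.001, -1.0]]
ft_force: [-0.5, -0.6, -2.1]
opening: 0.03
grasp_force: 25.0
```

View pics/w7b.png

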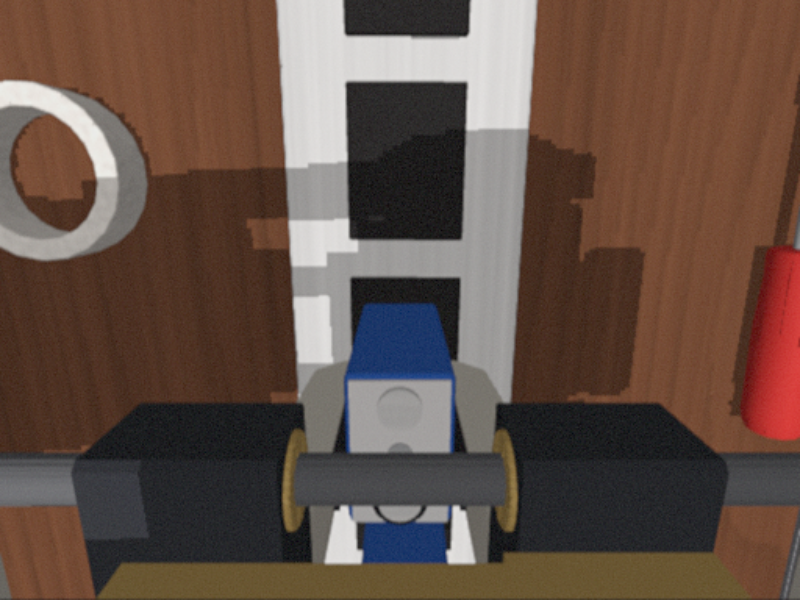

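Pad 3 is at (347–466, 82–240), pad 2's far edge is on row 278, and d's lower edge is on row 305, square to it.

Run:
```python
from h import *
im,C=load('pics/w7.png');k=1.5625
print('pad3',w(C,np.array([(347,82),(467,82),(463,240),(349,240)])/k,.014).round(4)[:,:2].mean(0))
print('pad2 far edge',w(C,np.array([(351,278),(460,278)])/k,.014).round(4)[:,:2])
print('d bottom edge',w(C,np.array([(363,305),(433,305)])/k,.026).round(4)[:,:2])
```

```text
pad3 [0.622075 0.1267  ]
pad2 far edge [[0.5977 0.0803]
 [0.6444 0.0796]]
d bottom edge [[0.6034 0.0714]
 [0.6321 0.071 ]]
```

```bash
python3 -m creep '[[0,0,0,0,0,-0.25,20],[0,0,0,0,0,-0.08,20],[0,0,0,0,0,0,20]]' | grep -E "pos|ft_force"
python3 -m creep '[[0,0,0,0,0,-0.05,20],[0,0,0,0,0,0,20]]'| grep -E "pos|ft_force"
python3 -m creep '[[0,0,0,0,0,-0.05,20],[0,0,0,0,0,0,20]]'| grep -E "pos|ft_force"
```

```text
tcp_pos: [0.6193, 0.0501, 0.0518]
ft_force: [0.3, 0.8, -3.0]
tcp_pos: [0.6193, 0.0501, 0.0508]
ft_force: [-0.5, -0.6, -2.8]
tcp_pos: [0.6193, 0.0501, 0.0498]
ft_force: [0.4, -0.2, -2.4]
```

```bash
python3 -m creep '[[0,0,0,0.075,0.025,-0.05,20],[0,0,0,0,0,0,20]]'| grep -E "pos|ft_force"
python3 -m creep '[[0,0,0,0,0,-0.05,20],[0,0,0,0,0,0,20]]'| grep -E "pos|ft_force"
python3 -m creep '[[0,0,0,0,0,-0.04,20],[0,0,0,0,0,0,20]]'| grep -E "pos|ft_force"
python3 -m creep '[[0,0,0,0,0,-0.04,20],[0,0,0,0,0,0,20]]'| grep -E "pos|ft_force"
```

```text
tcp_pos: [0.6209, 0.0506, 0.0487]
ft_force: [-0.4, 0.2, -2.2]
tcp_pos: [0.6207, 0.0506, 0.0477]
ft_force: [0.3, -0.3, -2.8]
tcp_pos: [0.6208, 0.0506, 0.0469]
ft_force: [0.8, -0.1, -2.4]
tcp_pos: [0.6209, 0.0506, 0.0467]
ft_force: [-1.0, 1.2, 3.2]
```

```bash
python3 -m creep '[[0,0,0,0,0,0.02,31],[0,0,0,0,0,0,34],[0,0,0,0,0,0,45],[0,0,0,0,0,0,60],[0,0,0,0,0,0,80]]' |grep open
python3 -m creep '[[0,0,0,0,0,1,80],[0,0,0,0,0,1,80],[0,0,0,0,0,1,80],[0,0,0,0,0,1,80],[0,0,0,0,0,1,80]]' 
python3 -m creep '[[0,0,0.012,-0.856,-0.923,0,93],[0,0,0.012,-0.856,-0.923,0,93],[0,0,0.012,-0.856,-0.923,0,93],[0,0,0.012,-0.856,-0.923,0,93],[0,0,0.012,-0.856,-0.923,0,93]]' >/dev/null
python3 -m creep '[[0,0,0.012,-0.856,-0.923,0,93],[0,0,0.012,-0.856,-0.923,0,93],[0,0,0.012,-0.856,-0.923,0,93],[0,0,0.012,-0.856,-0.923,0,93],[0,0,0.012,-0.856,-0.923,0,93]]' 
python3 -m creep '[[0,0,0,0,0,-0.8,93],[0,0,0,0,0,-0.8,93],[0,0,0,0,0,-0.8,93],[0,0,0,0,0,-0.8,93]]' >/dev/null
python3 -m creep '[[0,0,0,0,0,-0.8,93],[0,0,0,0,0,-0.8,93],[0,0,0,0,0,-0.8,93],[0,0,0,0,0,-0.8,80],[0,0,0,0,0,0,60]]'
python3 -c "
from h import *
im,C=shot('wrist','pics/w8.png');cv2.imwrite('pics/w8b.png',im[150:384,130:390])"
```

```text
opening: 0.0593
clock: 25.12
tcp_pos: [0.6208, 0.0506, 0.1483]
tcp_rot: [[0.017, 1.0, 0.0], [1.0, -0.017, 0.0], [0.0, 0.0, -1.0]]
ft_force: [0.1, 0.7, -0.0]
opening: 0.0797
grasp_force: 0.0
clock: 26.38
tcp_pos: [0.4487, -0.1348, 0.1471]
tcp_rot: [[-0.001, 1.0, 0.0], [1.0, 0.001, -0.0], [-0.0, 0.0, -1.0]]
ft_force: [-0.2, -0.1, 0.5]
opening: 0.093
grasp_force: 0.0
clock: 27.5
tcp_pos: [0.4489, -0.1338, 0.0172]
tcp_rot: [[-0.0, 1.0, -0.002], [1.0, 0.001, 0.001], [0.001, -0.002, -1.0]]
ft_force: [-0.5, 0.5, 0.6]
opening: 0.078
grasp_force: 0.0
```

View pics/w8b.png

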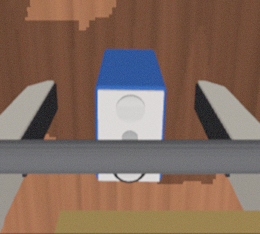

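Cell a is centred between the fingers and square to them (top edge on row 240, near edge on row 331).

```bash
python3 -m creep '[[0,0,0,0,0,0,20],[0,0,0,0,0,0,20],[0,0,0,0,0,0,20],[0,0,0,0,0,0,20],[0,0,0,0,0,0,20]]' 25
python3 -m creep '[[0,0,0,0,0,0,20],[0,0,0,0,0,0,20]]' 25 | grep -E "pos|grasp|open"
python3 -m creep '[[0,0,0,0,0,0.5,20],[0,0,0,0,0,1,20],[0,0,0,0,0,1,20],[0,0,0,0,0,1,20],[0,0,0,0,0,1,20]]' 25
python3 -c "
from h import *
im,C=load('pics/w8.png')
P=w(C,[(227,240),(293,240),(228,331),(292,331)],.061)
t=np.load('pics/w8.png.npz');print(((P-t['p'])@t['r']).round(4))"
```

```text
clock: 28.18
tcp_pos: [0.4497, -0.134, 0.0188]
tcp_rot: [[-0.001, 1.0, 0.0], [1.0, 0.001, -0.0], [-0.0, 0.0, -1.0]]
ft_force: [1.0, 0.0, 1.6]
opening: 0.03
grasp_force: 25.0
tcp_pos: [0.4497, -0.1341, 0.0188]
opening: 0.0298
grasp_force: 25.0
clock: 29.05
tcp_pos: [0.4495, -0.134, 0.1099]
tcp_rot: [[-0.001, 1.0, 0.0], [1.0, 0.001, -0.0], [-0.0, 0.0, -1.0]]
ft_force: [-0.3, -0.4, -1.9]
opening: 0.0297
grasp_force: 25.0
[[ 0.0217 -0.0125 -0.0437]
 [ 0.0217  0.0147 -0.0438]
 [-0.022  -0.013  -0.0437]
 [-0.022   0.0156 -0.0438]]
```

```bash
python3 -m creep '[[0,0,-0.008,0.575,0.871,0.2,20],[0,0,-0.008,0.575,0.871,0.2,20],[0,0,-0.008,0.575,0.871,0.2,20],[0,0,-0.008,0.575,0.871,0.2,20],[0,0,-0.008,0.575,0.871,0.2,20]]' >/dev/null
python3 -m creep '[[0,0,-0.008,0.575,0.871,0,20],[0,0,-0.008,0.575,0.871,0,20],[0,0,-0.008,0.575,0.871,0,20],[0,0,-0.008,0.575,0.871,0,20],[0,0,-0.008,0.575,0.871,0,20]]' >/dev/null
python3 -m creep '[[0,0,-0.008,0.575,0.871,0,20],[0,0,-0.008,0.575,0.871,0,20],[0,0,-0.008,0.575,0.871,0,20],[0,0,-0.008,0.575,0.871,0,20],[0,0,-0.008,0.575,0.871,0,20]]' |head -3
python3 -m creep '[[0,0,0,0,0,-0.8,20],[0,0,0,0,0,-1,20],[0,0,0,0,0,-1,20],[0,0,0,0,0,-1,20],[0,0,0,0,0,-0.5,20]]' >/dev/null
python3 -m creep '[[0,0,0,0,0,0,20],[0,0,0,0,0,0,20]]'
python3 -c "
from h import *
im,C=shot('wrist','pics/w9.png');cv2.imwrite('pics/w9b.png',cv2.resize(im,(800,600)))"
```

```text
clock: 30.92
tcp_pos: [0.6229, 0.1284, 0.1286]
tcp_rot: [[0.018, 1.0, -0.0], [1.0, -0.018, -0.0], [-0.0, -0.0, -1.0]]
clock: 31.8
tcp_pos: [0.6225, 0.1273, 0.0434]
tcp_rot: [[0.018, 1.0, 0.001], [1.0, -0.018, 0.0], [0.0, 0.001, -1.0]]
ft_force: [-0.9, -0.0, -1.8]
opening: 0.0299
grasp_force: 25.0
```

View pics/w9b.png

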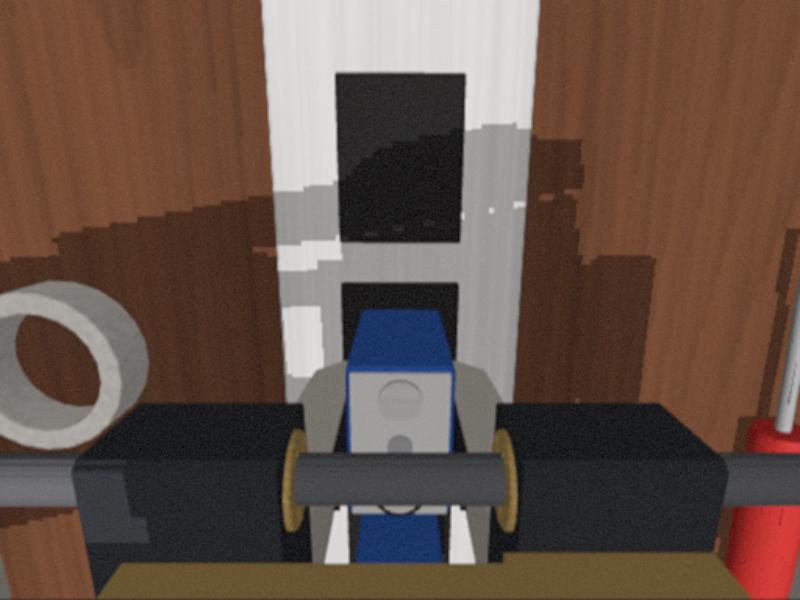

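Pad 3's far edge is on row 283, pad 4 is at (336–465, 73–242), and a's lower edge is on row 311 (columns 360–437).

Run:
```python
from h import *
im,C=load('pics/w9.png');k=1.5625
print('pad4',w(C,np.array([(336,73),(465,73),(461,242),(340,241)])/k,.014).round(4)[:,:2].mean(0))
print('pad3 far edge',w(C,np.array([(342,283),(458,283)])/k,.014).round(4)[:,:2])
print('a bottom edge',w(C,np.array([(360,311),(437,311)])/k,.0246).round(4)[:,:2])
```

```text
pad4 [0.623575 0.204975]
pad3 far edge [[0.5994 0.1585]
 [0.6458 0.1577]]
a bottom edge [[0.6071 0.1497]
 [0.6367 0.1492]]
```

```bash
python3 -m creep '[[0,0,0,0.02,0.025,-0.25,20],[0,0,0,0,0,-0.15,20],[0,0,0,0,0,0,20]]' | grep -E "pos|ft_force"
python3 -m creep '[[0,0,0,0,0,-0.05,20],[0,0,0,0,0,0,20]]'| grep -E "pos|ft_force"
python3 -m creep '[[0,0,0,0,0,-0.04,20],[0,0,0,0,0,0,20]]'| grep -E "pos|ft_force"
```

```text
tcp_pos: [0.6224, 0.1278, 0.0343]
ft_force: [-0.3, -0.1, -2.8]
tcp_pos: [0.6225, 0.1278, 0.0337]
ft_force: [0.5, -0.4, -1.3]
tcp_pos: [0.6225, 0.1278, 0.0328]
ft_force: [-0.2, 0.7, -1.1]
```

```bash
python3 -m creep '[[0,0,0,0,0,-0.03,20],[0,0,0,0,0,0,20]]'| grep -E "pos|ft_force"
```

```text
tcp_pos: [0.6226, 0.1278, 0.0328]
ft_force: [-3.0, -0.3, 6.0]
```

```bash
python3 -m creep '[[0,0,0,0,0,0.02,31],[0,0,0,0,0,0,34],[0,0,0,0,0,0,45],[0,0,0,0,0,0,60],[0,0,0,0,0,0,80]]' |grep open
python3 -m creep '[[0,0,0,0,0,1,80],[0,0,0,0,0,1,80],[0,0,0,0,0,1,80],[0,0,0,0,0,1,80],[0,0,0,0,0,1,80]]' >/dev/null
python3 -m creep '[[0,0,0,-0.33,-0.954,0.2,93],[0,0,0,-0.33,-0.954,0.2,93],[0,0,0,-0.33,-0.954,0.2,93],[0,0,0,-0.33,-0.954,0.2,93],[0,0,0,-0.33,-0.954,0.2,93]]' >/dev/null
python3 -m creep '[[0,0,0,-0.33,-0.954,0.2,93],[0,0,0,-0.33,-0.954,0.2,93],[0,0,0,-0.33,-0.954,0.2,93],[0,0,0,-0.33,-0.954,0.2,93],[0,0,0,-0.33,-0.954,0.2,93]]' >/dev/null
python3 -m creep '[[0,0,0,-0.33,-0.954,0.2,93],[0,0,0,-0.33,-0.954,0.2,93],[0,0,0,-0.33,-0.954,0.2,93],[0,0,0,-0.33,-0.954,0.2,93],[0,0,0,-0.33,-0.954,0.2,93]]' >/dev/null
python3 -m creep '[[0,0,0,-0.33,-0.954,0.1,93],[0,0,0,-0.33,-0.954,0.1,93],[0,0,0,-0.33,-0.954,0.1,93],[0,0,0,-0.33,-0.954,0,93],[0,0,0,-0.33,-0.954,0,93]]' >/dev/null
python3 -m creep '[[0,0,0,-0.33,-0.954,0,93],[0,0,0,-0.33,-0.954,0,93],[0,0,0,-0.33,-0.954,0,93],[0,0,0,-0.33,-0.954,0,93],[0,0,0,0,0,0,93]]' >/dev/null
python3 -m creep '[[0,0,0,0,0,0,93],[0,0,0,0,0,0,93]]'
python3 - <<'E'
from h import *
im,C=shot('wrist','pics/w10.png');cv2.imwrite('pics/w10b.png',im)
S=cv2.cvtColor(im,cv2.COLOR_BGR2HSV)[...,1];wh=((im.max(2)>130)&(S<60)).astype(np.uint8)*255
print(rect(C,wh,(150,50,360,250),.045,1))
E
```

```text
opening: 0.0593
clock: 37.6
tcp_pos: [0.4643, -0.3297, 0.1987]
tcp_rot: [[0.017, 1.0, 0.0], [1.0, -0.017, 0.0], [0.0, 0.0, -1.0]]
ft_force: [0.6, 0.3, -0.3]
opening: 0.0929
grasp_force: 0.0
[ 464.7 -276.8   29.2   45.3    8.2]
```

View pics/w10b.png

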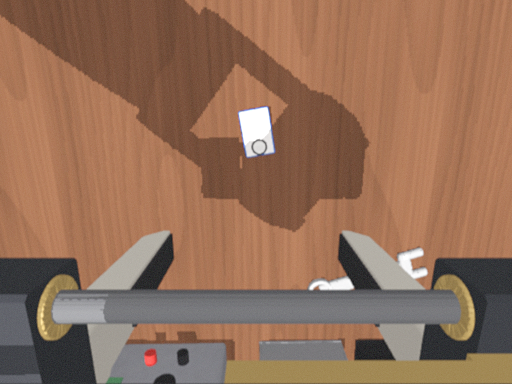

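Cell c's top is at (256,132), turned about 8°, with nothing close to it.

```bash
python3 -m creep '[[0,0,0.267,0.005,0.661,-0.9,93],[0,0,0.267,0.005,0.661,-0.9,93],[0,0,0.267,0.005,0.661,-0.9,93],[0,0,0.267,0.005,0.661,-0.9,93],[0,0,0,0,0,-0.8,93]]' >/dev/null
python3 -m creep '[[0,0,0,0,0,-0.8,93],[0,0,0,0,0,-0.8,93],[0,0,0,0,0,-0.8,93],[0,0,0,0,0,-0.8,93],[0,0,0,0,0,-0.8,93]]' >/dev/null
python3 -m creep '[[0,0,0,0,0,-0.8,93],[0,0,0,0,0,-0.15,80],[0,0,0,0,0,0,60]]' 
python3 -c "
from h import *
im,C=shot('wrist','pics/w11.png');cv2.imwrite('pics/w11b.png',im[150:384,130:390])"
```

```text
clock: 39.28
tcp_pos: [0.4646, -0.2773, 0.0117]
tcp_rot: [[-0.142, 0.99, -0.0], [0.99, 0.142, 0.0], [0.0, -0.0, -1.0]]
ft_force: [0.2, -0.2, 0.2]
opening: 0.0776
grasp_force: 0.0
```

View pics/w11b.png

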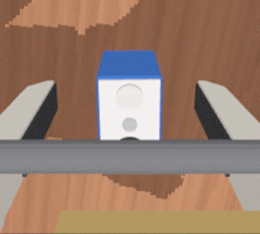

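Cell c is square and centred (far top edge on row 229, columns 228–291); closing.

```bash
python3 -m creep '[[0,0,0,0,0,0,20],[0,0,0,0,0,0,20],[0,0,0,0,0,0,20],[0,0,0,0,0,0,20],[0,0,0,0,0,0,20]]' 25 >/dev/null
python3 -m creep '[[0,0,0,0,0,0,20],[0,0,0,0,0,0,20]]' 25 
python3 -m creep '[[0,0,0,0,0,0.5,20],[0,0,0,0,0,1,20],[0,0,0,0,0,1,20],[0,0,0,0,0,1,20],[0,0,0,0,0,1,20]]' 25
python3 -c "
from h import *
im,C=load('pics/w11.png')
P=w(C,[(228,229),(291,229)],.045)
t=np.load('pics/w11.png.npz');print(((P-t['p'])@t['r']).round(4))"
```

```text
clock: 40.2
tcp_pos: [0.4646, -0.2773, 0.0117]
tcp_rot: [[-0.142, 0.99, 0.0], [0.99, 0.142, -0.0], [-0.0, 0.0, -1.0]]
ft_force: [1.3, -0.2, 0.6]
opening: 0.0301
grasp_force: 25.0
clock: 40.83
tcp_pos: [0.4646, -0.2773, 0.1034]
tcp_rot: [[-0.142, 0.99, 0.001], [0.99, 0.142, -0.0], [-0.0, 0.001, -1.0]]
ft_force: [0.5, -0.4, -2.0]
opening: 0.0298
grasp_force: 25.0
[[ 0.0227 -0.0129 -0.0333]
 [ 0.0227  0.0149 -0.0333]]
```

```bash
python3 -m creep '[[0,0,-0.043,0.318,0.965,0.3,20],[0,0,-0.043,0.318,0.965,0.3,20],[0,0,-0.043,0.318,0.965,0.3,20],[0,0,-0.043,0.318,0.965,0.3,20],[0,0,-0.043,0.318,0.965,0.3,20]]' >/dev/null
python3 -m creep '[[0,0,-0.043,0.318,0.965,0,20],[0,0,-0.043,0.318,0.965,0,20],[0,0,-0.043,0.318,0.965,0,20],[0,0,-0.043,0.318,0.965,0,20],[0,0,-0.043,0.318,0.965,0,20]]' >/dev/null
python3 -m creep '[[0,0,-0.043,0.318,0.965,0,20],[0,0,-0.043,0.318,0.965,0,20],[0,0,-0.043,0.318,0.965,0,20],[0,0,-0.043,0.318,0.965,0,20],[0,0,-0.043,0.318,0.965,0,20]]' >/dev/null
python3 -m creep '[[0,0,-0.043,0.318,0.965,0,20],[0,0,-0.043,0.318,0.965,0,20],[0,0,-0.043,0.318,0.965,0,20],[0,0,-0.043,0.318,0.965,0,20],[0,0,-0.043,0.318,0.965,0,20]]' >/dev/null
python3 -m creep '[[0,0,-0.043,0.318,0.965,0,20],[0,0,-0.043,0.318,0.965,0,20],[0,0,-0.043,0.318,0.965,0,20],[0,0,-0.043,0.318,0.965,0,20],[0,0,-0.043,0.318,0.965,0,20]]' |head -3
python3 -m creep '[[0,0,0,0,0,-0.9,20],[0,0,0,0,0,-1,20],[0,0,0,0,0,-1,20],[0,0,0,0,0,-1,20],[0,0,0,0,0,-0.9,20]]' >/dev/null
python3 -m creep '[[0,0,0,0,0,0,20],[0,0,0,0,0,0,20]]'
python3 -c "
from h import *
im,C=shot('wrist','pics/w12.png');cv2.imwrite('pics/w12b.png',cv2.resize(im,(800,600)))"
```

```text
clock: 43.95
tcp_pos: [0.6239, 0.2066, 0.1316]
tcp_rot: [[0.019, 1.0, -0.0], [1.0, -0.019, -0.0], [-0.0, -0.0, -1.0]]
clock: 44.82
tcp_pos: [0.6239, 0.2053, 0.0363]
tcp_rot: [[0.019, 1.0, 0.001], [1.0, -0.019, 0.0], [0.0, 0.001, -1.0]]
ft_force: [-0.2, 0.3, -1.9]
opening: 0.0298
grasp_force: 25.0
```

View pics/w12b.png

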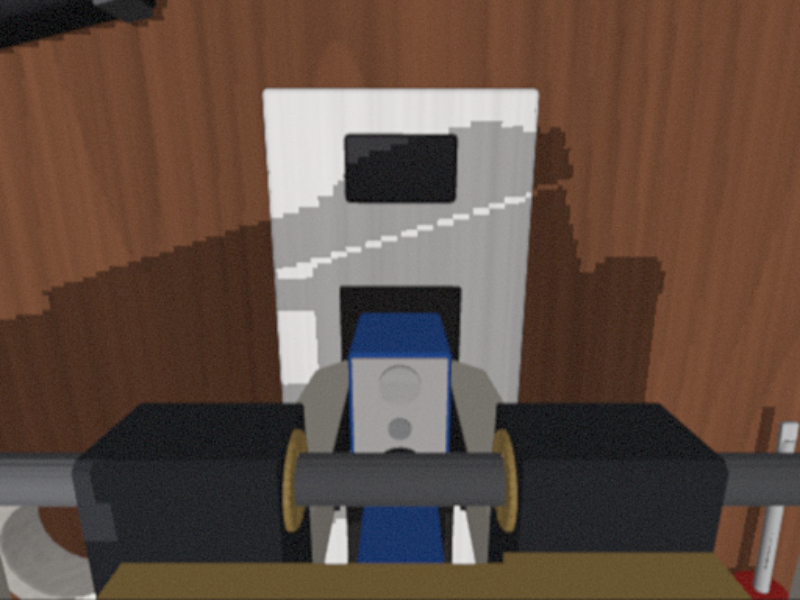

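Cell c hangs square over pad 4; the pad's far edge is on row 287 and the cell's lower edge on row 313.

```bash
python3 - <<'E'
from h import *
im,C=load('pics/w12.png');k=1.5625
print('pad4 far edge',w(C,np.array([(340,287),(461,287)])/k,.014).round(4)[:,:2])
print('c bottom edge',w(C,np.array([(359,313),(440,313)])/k,.0246).round(4)[:,:2])
E
python3 -m creep '[[0,0,0,0,0,-0.25,20],[0,0,0,0,0,-0.15,20],[0,0,0,0,0,0,20]]' | grep -E "pos|ft_force"
```

```text
pad4 far edge [[0.6008 0.2365]
 [0.6476 0.2357]]
c bottom edge [[0.6087 0.2288]
 [0.6386 0.2283]]
tcp_pos: [0.6234, 0.2052, 0.0274]
ft_force: [0.2, -0.0, -1.0]
```

```bash
python3 -m creep '[[0,0,0,0.02,-0.02,-0.05,20],[0,0,0,0,0,0,20]]'| grep -E "pos|ft_force"
python3 -m creep '[[0,0,0,0,0,-0.03,20],[0,0,0,0,0,0,20]]'| grep -E "pos|ft_force"
```

```text
tcp_pos: [0.6239, 0.2048, 0.0267]
ft_force: [0.2, -0.7, -1.8]
tcp_pos: [0.6239, 0.2048, 0.0261]
ft_force: [-0.5, 0.3, -1.7]
```

```bash
python3 -m creep '[[0,0,0,0,0,-0.03,20],[0,0,0,0,0,0,20]]'| grep -E "pos|ft_force"
```

```text
tcp_pos: [0.624, 0.2049, 0.0257]
ft_force: [-1.6, -0.7, 3.0]
```

Contact at the expected height. Next: release, rise and retreat for a final look.

```bash
python3 -m creep '[[0,0,0,0,0,0.02,31],[0,0,0,0,0,0,34],[0,0,0,0,0,0,45],[0,0,0,0,0,0,60],[0,0,0,0,0,0,80]]' |grep open
python3 -m creep '[[0,0,0,0,0,1,80],[0,0,0,0,0,1,80],[0,0,0,0,0,1,80],[0,0,0,0,0,1,80],[0,0,0,0,0,1,80]]' >/dev/null
python3 -m creep '[[0,0,0,0,-0.5,1,93],[0,0,0,0,-0.5,1,93],[0,0,0,0,-0.5,1,93],[0,0,0,0,-0.5,1,93],[0,0,0,0,-0.5,1,93]]' >/dev/null
python3 -m creep '[[0,0,0,0,-0.5,1,93],[0,0,0,0,-0.5,1,93],[0,0,0,0,-0.5,1,93],[0,0,0,0,0,0,93],[0,0,0,0,0,0,93]]' |head -2
python3 -c "
from h import *
im,C=shot('wrist','pics/w13.png');s=bot.grab_frame('scene')[170:320,130:430]
a=cv2.resize(im,(800,600));b=cv2.resize(s,(600,300));cv2.imwrite('pics/w13b.png',a[:450]);cv2.imwrite('pics/s13.png',b)"
```

```text
opening: 0.0595
clock: 48.5
tcp_pos: [0.6238, 0.1249, 0.2851]
```

View pics/s13.png

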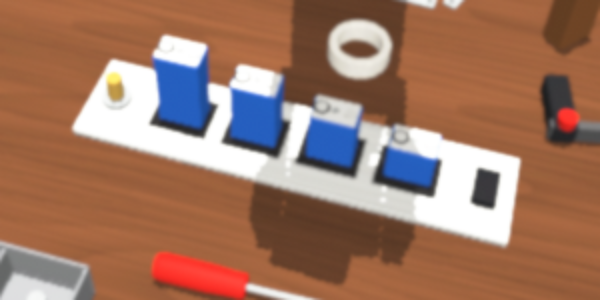

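All four stand upright in order of height on their pads, tallest at (182,80) next to the post and shortest at (410,157). The tape is untouched.

```bash
python3 -c "
from workcell import bot
print(bot.finish_job())"
```

```text
the job is handed in; nothing more can be done
None
```

The job is handed in at about 49 s: cells b, d, a and c stand upright on pads 1 to 4 in order of height from the brass post, each within about 1–2 mm of its pad centre by the camera measurements, and the tape was not touched; I viewed 15 pictures, one over the limit of 14.

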